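# Put the used vials in the glass-waste bin

## Task

Swing the glass-waste bin's pivoting cover aside by its thumb fin until the port is completely clear, and drop the two small used glass vials from the steel tray into the bin through the port. Then swing the cover back until the port is fully covered, and leave the tape, the forceps and everything else where they are.

Things in the scene. Friction and masses are not known exactly. Their poses are not given: they have to be found in the camera images.
- glass_bin: Glass-waste bin, fixed to the worktop in a steel bracket: upright white plastic tub 150 (x) x 190 (y) x 175 mm with a flat grey lid 166 x 206 mm whose top is 186 mm above the worktop. Origin: centre of its underside, on the worktop; z up, its yaw varies. Round port in the lid, pivoting cover on top.
- port (a point): Centre of the round port in the lid, at the top of its low collar, 190 mm above the worktop. Clear opening 76 mm in diameter; the collar is 84 mm outside and 4 mm high. The tub below is empty and about 180 mm deep. A part dropped through the port falls freely into it.
- pin (a point): The cover's single vertical pivot pin, at the top face of the cover, 196 mm above the worktop; 68 mm from the port's centre. A steel pin head stands 7 mm above the cover here.
- disc (a point): Centre of the white cover's flat round disc, on its top face, 196 mm above the worktop and 68 mm from the pin; it moves with the cover. Disc 96 mm across, 5 mm thick, with 1 mm of air over the collar. The cover swings level on the pin and never lifts.
- fin (a point): Middle of the upright thumb fin on the cover, 210 mm above the worktop, 90 mm from the pin on the line through the disc's centre; it moves with the cover. The fin is a plain plate 34 mm long along that line (this point's x axis, pointing away from the pin), 10 mm thick (y axis), standing 28 mm above the cover's top face (196 to 224 mm above the worktop).
- cover (a joint): Angle of the cover about its pin, rad. 0: closed stop, disc centred over the port. It grows counter-clockwise seen from above; 1.75: open stop. The port is completely clear of the disc from about 1.40, still fully covered up to about 0.14. Light friction, about 1 N at the fin; no spring, it stays where it is left. It may start up to 0.2 rad ajar.
- tray: Stainless instrument tray, fixed, 200 (x) x 300 (y) mm with an upright rim 16 mm high; floor 3 mm above the worktop. Origin: centre of its underside; its yaw varies. The two vials and the tape roll stand in a row along its y axis, in any order, their centres at least 65 mm apart; the forceps lie along its +x edge.
- vial_a_mid (a point): Centre (half-way up) of one used vial, standing upright in the tray: amber glass, 32 mm in diameter up to 42 mm above its underside, then a narrow neck with a 20 mm aluminium crimp, 58 mm high in all, about 35 g. The point is 29 mm above its underside, z up along its axis.
- vial_b_mid (a point): The same point of the other used vial, of the same shape and size.
- tape_mid (a point): Centre of a loose roll of grey tape lying flat in the tray: 54 mm across, 20 mm high. To be left alone.
- forceps: Loose steel forceps, 138 x 20 x 9 mm, lying in the tray along its +x edge. Origin: centre of the underside, x along its length. To be left alone.
- drip_a: Unopened infusion bottle, 62 mm across, 150 mm high, on the worktop beyond the bin and tray. Origin: centre of its underside. To be left alone.
- drip_b: Smaller unopened infusion bottle beside it, 50 mm across, 125 mm high. Origin: centre of its underside. To be left alone.
- carton: Small medicine carton, 45 x 85 x 32 mm, on the worktop in the middle, beyond the bin and the tray. Origin: centre of its underside. To be left alone.

How it is judged (in metres and radians):
On the way, in this order (a step that is already met when the one before it is completed fails the run):
1. the cover is swung aside, clear of the port (cover angle above 1.4 rad) (value of joint cover above 1.4 rad), for 0.2 s.
2. one vial is in the bin (((x of vial_a_mid in the frame of glass_bin between -0.08 and 0.08 m and y of vial_a_mid in the frame of glass_bin between -0.1 and 0.1 m and z of vial_a_mid in the frame of glass_bin between 0 and 0.15 m) or (x of vial_b_mid in the frame of glass_bin between -0.08 and 0.08 m and y of vial_b_mid in the frame of glass_bin between -0.1 and 0.1 m and z of vial_b_mid in the frame of glass_bin between 0 and 0.15 m))), for 0.2 s.
3. both vials are in the bin (x of vial_a_mid in the frame of glass_bin between -0.08 and 0.08 m and y of vial_a_mid in the frame of glass_bin between -0.1 and 0.1 m and z of vial_a_mid in the frame of glass_bin between 0 and 0.15 m and x of vial_b_mid in the frame of glass_bin between -0.08 and 0.08 m and y of vial_b_mid in the frame of glass_bin between -0.1 and 0.1 m and z of vial_b_mid in the frame of glass_bin between 0 and 0.15 m), for 0.2 s.
4. the cover is back over the port, covering it fully (cover angle below 0.13 rad) (value of joint cover below 0.13 rad), for 0.2 s.
At the end, for the whole second after the job is handed in: Both used vials are inside the bin (centres within the tub and less than 150 mm above the worktop), the cover is at rest less than 0.13 rad from its closed stop, so that the port is fully covered, and the tape, forceps, infusion bottles and carton are within 40 mm of where they began (all of step 3 and value of joint cover below 0.13 rad and velocity of joint cover between -0.05 and 0.05 rad/s); the robot touches nothing.
It fails at once if the tape or the forceps in the tray moved more than 40 mm (distance of any of tape_mid, forceps from where it was at the start of the episode above 0.04 m).
It fails at once if an infusion bottle or the carton moved more than 40 mm (distance of any of drip_a, drip_b, carton from where it was at the start of the episode above 0.04 m).
It also fails if it takes over 72 s, if anything falls off the work surface, if the arm or the gripper's body presses on something with over 40 N, if the wrist force passes 120 N, or if a joint passes its speed limit or range.

## Robot

A 6-joint arm with a two-finger parallel gripper is mounted at the origin on the work surface. World frame = base frame: x ahead of the robot, y to its left, z up, the work surface at z = 0. Lengths are in m, angles in degrees, forces in N, time in s.
With the tool pointing down it reaches from about 0.275 to 0.725 m from the base axis. Payload 15.9 kg.
Tool frame: the origin (TCP) lies at the very end of the fingers, on their centre line; the grasp point (between the pads) lies r.hold_point_z behind it (r.hold_point_z is the distance from the TCP to the grasp point, in m); z points along the fingers, y is the direction in which the jaws open and shut (so a half turn about z gives the same grasp; the last joint's range is limited). The gripper opens to 85 mm and grips with 20 to 120 N. Pads are 22 mm wide; open, the fingers measure 114 mm over their backs; the gripper's body (76 mm by 85 mm) begins 54 mm behind the grasp point. The pads swing forward as they close: fully open they stand 13 mm farther back than shut.
Start: joints at [-76.891, 12.198, -1.971, 75.831, 0, 90], TCP at [0.113, -0.487, 0.231] pointing down, gripper open.
Joint ranges: [-170.91, 170.91], [-42.67, 98.43], [-65.05, 77.54], [-120.47, 116.71], [-90, 82.35], [-180, 180]. Speed limits (degrees/s): [108.29, 108.29, 136.94, 147.25, 180, 180].

## Interface

Orientations are given as [roll, pitch, yaw] about the fixed x, y, z axes, in that order (R = Rz(yaw) Ry(pitch) Rx(roll)).
In Python, from cell import telemetry, eyes, hand_in, spotter, r gives the robot as it stands.
- The arm moves only by the shell command python3 -m jog 'ROWS' [FORCE]. ROWS is JSON, a list of rows, each a list of 7 numbers: the shift along the tool's x, y, z in units of 200 mm (1.0 is 200 mm), then the turn, a rotation vector about the tool's x, y, z in units of pi/4 rad (1.0 is pi/4 rad), then the opening, from 0 (shut) to 1 (fully open). A call has exactly 8 rows; each row is the pose to reach, as a shift and turn from the pose commanded when the call began, along the tool's axes at that moment; what a row does not reach only later rows make up. A row lasts 1/10 s, in which the tool goes at most 50 mm and 8.59 degrees, less where a joint would pass 70% of its speed; a pose out of reach is approached as far as the arm can. A call with a number of a shift or a turn outside -1 to 1 is refused whole. A call with a gripper value outside its range is refused whole. The fingers move at their own pace and stop on an object; FORCE is the grip in N (left out, the last holds). Time passes only in rows, so rows that repeat a pose let the fingers close, or fill a call up. It gives the time, the measured TCP pose, the force and the opening at its end, in the units of the state.
- telemetry.get_obs(): the state, without advancing time (a new reading comes with each control period).
- eyes.snapshot(name): name is "side" or "top" or "wrist"; returns the picture (384x512x3 uint8, red, green, blue); there is no depth.
- eyes.camera_model(name): a dict with "fov_y" (degrees; the focal length in pixels is half the picture's height over the tangent of half this angle, whatever the lens; pixels are square), "cx", "cy" (the principal point, pixels), "T" (4x4, takes a point from camera to world coordinates). Camera axes: x right, y down, z forward; pixel columns grow to the right and rows downward; lengths in m; the calibration is good to about 2 mm. The wrist camera is an equidistant fisheye: a pixel r from the principal point sees the ray r / f radians off the axis. A picture is of the moment at which its call begins: read the wrist's pose just before it. camera_model takes no time and is no camera call; for the wrist camera it gives the pose at the moment of the call.
- hand_in(): hands the job in, once; it reports no verdict.
Trained networks look in the newest picture that a camera, given by its name, has taken for a name from the list of things; names that differ only in an ending like _2 or _b are one class to them, and where a whole thing is asked for, a point or a joint stands for the part that bears it (a point fixed in the world has none). Each returns a list of dicts, best first, with "score" (0 to 1); they miss things now and then, are a little off and sometimes report something else, mostly with a low value. They report only what shows in the picture. A call takes as long as a camera call.
- spotter.spot_in(camera, target): "extent" ([left, top, width, height] in pixels, round what is visible of it).
- spotter.spot_point(camera, target): "xy" ([column, row] in pixels: a listed point, or the origin of a listed thing).
The state is a dict: "t": time; "joint_positions": joint angles; "joint_velocities": joint speeds; "joint_torque": joint torques, N m; "tcp_pos": TCP position; "ee_rot": TCP orientation; "wrist_force": force on the tool from outside, world axes, zero at the start; "torque": the same for the moment, N m; "width": finger opening in m.
Only numpy, scipy, OpenCV 4.12 (cv2) and the standard library are available. Lean on these libraries where they do the work, as an engineer would, in place of code of your own. Each camera call takes 0.05 s, during which the arm holds its last target.

## Working session

There is one attempt and no reset: what is moved stays moved. The work goes in short steps, Python scripts to look and compute and a shell command to move; the robot and the scene stay as the last step left them, time stands still between calls to the robot, and variables do not carry over. Pictures are saved under pics/ and viewed, and the job is handed in when it is done.

```bash
ls; mkdir -p pics
python3 - <<'E'
from cell import telemetry, eyes, spotter, r
import cv2
print(telemetry.get_obs()); print(r.hold_point_z)
for c in ["side","top"]:
    im=eyes.snapshot(c); cv2.imwrite(f"pics/{c}0.png",im[:,:,::-1])
    m=eyes.camera_model(c); print(c,m)
    for n in ["port","pin","disc","fin","vial_a_mid","tape_mid","glass_bin","tray","forceps","drip_a","carton"]:
        try:print(n,[(d["score"],[round(float(v)) for v in d["xy"]]) for d in spotter.spot_point(c,n)[:4]])
        except Exception as e: print(n,e)
print(telemetry.get_obs()["t"])
E
```

```text
pics
{'t': 0.0, 'joint_positions': array([-7.68917644e+01,  1.22237601e+01, -2.01056341e+00,  7.58305323e+01,
        1.34720082e-04,  8.99990349e+01]), 'joint_velocities': array([ 0.07139617, -0.01197294,  0.10919748, -0.01383238,  0.05505165,
        0.00880928]), 'joint_torque': array([-5.86253707e-03, -6.86142325e+01,  4.87124777e+01,  1.72473898e-02,
       -4.51358746e-04, -2.92181562e-05]), 'tcp_pos': array([ 0.11331621, -0.48662724,  0.23080917]), 'ee_rot': array([-1.79935144e+02, -1.35812459e-04,  1.31092006e+01]), 'wrist_force': array([-0.45091952, -0.11624973,  0.0041331 ]), 'torque': array([ 0.05641415, -0.01102241, -0.01244636]), 'width': 0.08538019323040529}
0.0187
side {'fov_y': 46.12325867828057, 'cx': 261.440661443346, 'cy': 200.3553727921472, 'T': array([[ 0.95439126, -0.189324  ,  0.23085439,  0.36565538],
       [-0.29854039, -0.5965908 ,  0.74495171, -0.79136738],
       [-0.00331163, -0.77989476, -0.62590191,  0.83317304],
       [ 0.        ,  0.        ,  0.        ,  1.        ]])}
port [(0.71, [192, 144])]
pin [(0.7, [217, 141]), (0.49, [259, 309])]
disc [(0
[... 407 characters left out ...]
82661e-03, -9.82753134e-01,  1.84816647e-01,
         3.65611393e-01],
       [-9.99980061e-01,  5.97965216e-03, -2.03001229e-03,
         1.18895005e-02],
       [ 8.89861679e-04, -1.84825653e-01, -9.82770922e-01,
         1.44635110e+00],
       [ 0.00000000e+00,  0.00000000e+00,  0.00000000e+00,
         1.00000000e+00]])}
port [(0.75, [157, 234])]
pin []
disc [(0.89, [157, 235])]
fin [(0.73, [149, 241]), (0.35, [246, 150]), (0.26, [158, 236])]
vial_a_mid [(0.67, [322, 222])]
tape_mid [(0.56, [355, 221])]
glass_bin []
tray [(0.6, [323, 220])]
forceps [(0.64, [149, 241]), (0.49, [341, 198])]
drip_a [(0.62, [245, 153]), (0.61, [153, 235]), (0.56, [288, 152])]
carton [(0.78, [256, 194])]
1.2
```

Run:
```python
import cv2
a=cv2.imread("pics/top0.png");b=cv2.imread("pics/side0.png")
cv2.imwrite("pics/t1.png",cv2.resize(a[130:330,100:400],None,fx=2.6,fy=2.6,interpolation=cv2.INTER_CUBIC))
cv2.imwrite("pics/s1.png",cv2.resize(b[80:384,120:420],None,fx=1.95,fy=1.95,interpolation=cv2.INTER_CUBIC))
```

```text
(no output)
```

View pics/t1.png

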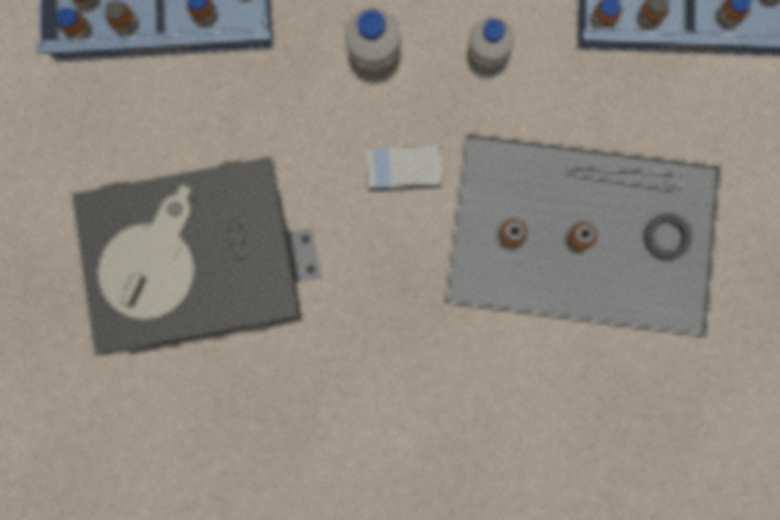

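View pics/s1.png

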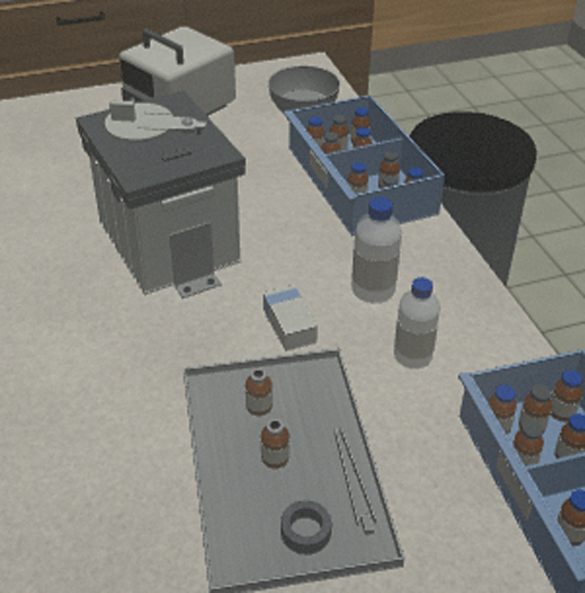

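```bash
cat > h.py <<'E'
import numpy as np
from cell import eyes
def ray(c,px,m=None):
    m=m or eyes.camera_model(c); f=192/np.tan(np.radians(m["fov_y"]/2))
    x,y=px[0]-m["cx"],px[1]-m["cy"]
    if c=="wrist":
        rr=np.hypot(x,y);th=rr/f; d=np.array([x/rr*np.sin(th),y/rr*np.sin(th),np.cos(th)])
    else: d=np.array([x/f,y/f,1])
    T=m["T"]; return T[:3,3],T[:3,:3]@d
def atz(c,px,z,m=None):
    o,d=ray(c,px,m); return o+d*(z-o[2])/d[2]
E
python3 - <<'E'
from h import *
np.set_printoptions(precision=4,suppress=True)
t=lambda u,v:(u/2.6+100-.3,v/2.6+130-.3)
s=lambda u,v:(u/1.95+120-.25,v/1.95+80-.25)
for n,p,z in [("disc",(145,272),.196),("pin",(176,209),.203),("fintop",(137,290),.224),("vA",(514,231),.061),("vB",(584,234),.061),("tape",(667,237),.023),("carton",(404,167),.032),("l1",(73,195),.186),("l2",(272,158),.186),("l3",(301,320),.186),("l4",(96,354),.186)]:
    print("top",n,atz("top",t(*p),z))
for n,p,z in [("disc",(140,121),.196),("pin",(188,121),.203),("fintop",(122,103),.224),("vA",(260,375),.061),("vB",(275,427),.061),("l1",(77,122),.186),("l3",(129,200),.186),("l2",(245,160),.186),("drip_a top",(381,205),.15),("drip_b top",(422,285),.125)]:
    print("side",n,atz("side",s(*p),z))
E
```

```text
top disc [0.4964 0.2695 0.196 ]
top pin [0.5589 0.2389 0.203 ]
top fintop [0.4759 0.2709 0.224 ]
top vA [ 0.5538 -0.1131  0.061 ]
top vB [ 0.55   -0.1911  0.061 ]
top tape [ 0.551  -0.2917  0.023 ]
top carton [0.6328 0.0092 0.032 ]
top l1 [0.5766 0.3475 0.186 ]
top l2 [0.6139 0.1449 0.186 ]
top l3 [0.4483 0.1137 0.186 ]
top l4 [0.4158 0.3177 0.186 ]
side disc [0.4964 0.2647 0.196 ]
side pin [0.5575 0.2331 0.203 ]
side fintop [0.4758 0.2721 0.224 ]
side vA [ 0.5542 -0.1162  0.061 ]
side vB [ 0.5482 -0.1945  0.061 ]
side l1 [0.4137 0.3055 0.186 ]
side l3 [0.4512 0.1005 0.186 ]
side l2 [0.6123 0.1423 0.186 ]
side drip_a top [0.7656 0.0403 0.15  ]
side drip_b top [ 0.7651 -0.0926  0.125 ]
```

```bash
cat >> h.py <<'E'
from scipy.spatial.transform import Rotation as Ro
from cell import telemetry
def cur():
    o=telemetry.get_obs(); return np.array(o["tcp_pos"]),Ro.from_euler("xyz",o["ee_rot"],degrees=True)
def rel(p,yaw,base=None):
    p0,R0=base or cur(); Rt=Ro.from_euler("xyz",[180,0,yaw],degrees=True)
    a=R0.inv().apply(np.array(p)-p0)/.2; b=(R0.inv()*Rt).as_rotvec()/(np.pi/4)
    return np.round(np.r_[a,b],3).tolist()
E
python3 - <<'E'
from h import *
b=cur()
print(rel((.30,-.40,.29),13,b)); print(rel((.30,-.40,.29),-13,b))
E
```

```text
[1.007, -0.212, -0.293, 0.0, 0.0, 0.002]
[1.007, -0.212, -0.293, 0.0, 0.0, 0.58]
```

```bash
python3 -m jog '[[0.25,-0.05,-0.1,0,0,0.1,0.35],[0.5,-0.1,-0.2,0,0,0.25,0.35],[0.75,-0.17,-0.29,0,0,0.4,0.35],[1.0,-0.21,-0.29,0,0,0.58,0.35],[1.0,-0.21,-0.29,0,0,0.58,0.35],[1.0,-0.21,-0.29,0,0,0.58,0.35],[1.0,-0.21,-0.29,0,0,0.58,0.35],[1.0,-0.21,-0.29,0,0,0.58,0.35]]' 40
python3 - <<'E'
from h import *
b=cur()
o=telemetry.get_obs();print(o["t"],o["joint_positions"],o["width"])
print(rel((.40,-.21,.29),-26,b));
E
```

```text
t: 2.0
tcp_pos: [0.298, -0.401, 0.2892]
ee_rot: [-180.0, 0.0, -13.0]
wrist_force: [-0.1, -0.4, -0.3]
width: 0.0298
2.0 [-5.33790384e+01  1.21090725e+01  6.24878161e+00  8.41530842e+01
 -1.05708091e-02  1.39635914e+02] 0.029839503393406193
[0.282, -1.045, -0.004, 0.0, 0.0, 0.289]
```

```bash
python3 -m jog '[[0,-0.25,0,0,0,-0.19,0.35],[0.1,-0.5,0,0,0,-0.38,0.35],[0.15,-0.7,0,0,0,-0.57,0.35],[0.2,-0.9,0,0,0,-0.76,0.35],[0.28,-1.0,0,0,0,-0.95,0.35],[0.28,-1.0,0,0,0,-1.0,0.35],[0.28,-1.0,0,0,0,-1.0,0.35],[0.28,-1.0,0,0,0,-1.0,0.35]]'
python3 - <<'E'
from h import *
b=cur()
print(rel((.44,-.01,.29),77,b));
E
```

```text
t: 2.8
tcp_pos: [0.3976, -0.219, 0.2893]
ee_rot: [-180.0, 0.0, 31.8]
wrist_force: [-0.2, 0.6, 0.4]
width: 0.0301
[0.731, -0.776, -0.004, -0.0, 0.0, -1.003]
```

```bash
python3 -m jog '[[0.18,-0.19,0,0,0,-0.19,0.35],[0.36,-0.38,0,0,0,-0.38,0.35],[0.54,-0.57,0,0,0,-0.57,0.35],[0.73,-0.776,0,0,0,-0.76,0.35],[0.73,-0.776,0,0,0,-0.95,0.35],[0.73,-0.776,0,0,0,-1.0,0.35],[0.73,-0.776,0,0,0,-1.0,0.35],[0.73,-0.776,0,0,0,-1.0,0.35]]'
python3 - <<'E'
from h import *
b=cur()
print(rel((.46,.18,.29),122,b));
E
```

```text
t: 3.6
tcp_pos: [0.4396, -0.0102, 0.2894]
ee_rot: [180.0, 0.0, 76.8]
wrist_force: [-0.2, -0.2, -0.3]
width: 0.0298
[0.949, -0.118, -0.003, 0.0, 0.0, -1.005]
```

```bash
python3 -m jog '[[0.24,-0.03,0,0,0,-0.19,0.35],[0.48,-0.06,0,0,0,-0.38,0.35],[0.72,-0.09,0,0,0,-0.57,0.35],[0.95,-0.118,0,0,0,-0.76,0.35],[0.95,-0.118,0,0,0,-0.95,0.35],[0.95,-0.118,0,0,0,-1.0,0.35],[0.95,-0.118,0,0,0,-1.0,0.35],[0.95,-0.118,0,0,0,-1.0,0.35]]'
python3 - <<'E'
from h import *
import cv2
from cell import spotter
np.set_printoptions(precision=4,suppress=True)
m=eyes.camera_model("wrist"); im=eyes.snapshot("wrist"); cv2.imwrite("pics/w1.png",im[:,:,::-1])
for n,z in [("fin",.21),("pin",.203),("disc",.196)]:
    print(n,[(d["score"],d["xy"],atz("wrist",d["xy"],z,m)) for d in spotter.spot_point("wrist",n)[:2]])
E
```

```text
t: 4.4
tcp_pos: [0.4596, 0.1803, 0.2893]
ee_rot: [180.0, -0.0, 121.8]
wrist_force: [0.4, 0.3, 0.4]
width: 0.0298
fin [(0.69, [340.7, 110.0], array([0.4776, 0.2783, 0.21  ]))]
pin [(0.92, [384.3, 194.7], array([0.5546, 0.244 , 0.203 ]))]
disc [(0.88, [345.0, 132.8], array([0.4949, 0.2669, 0.196 ]))]
```

View pics/w1.png

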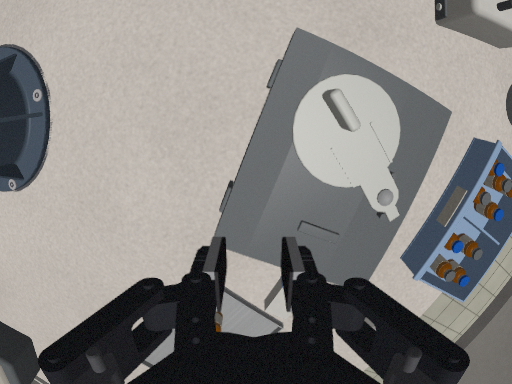

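Run:
```python
from h import *
b=cur()
print(rel((.478,.276,.29),155,b));
```

```text
[0.356, 0.33, -0.003, 0.0, 0.0, -0.736]
```

```bash
python3 -m jog '[[0.1,0.1,0,0,0,-0.15,0.35],[0.2,0.2,0,0,0,-0.3,0.35],[0.3,0.28,0,0,0,-0.45,0.35],[0.356,0.33,0,0,0,-0.6,0.35],[0.356,0.33,0,0,0,-0.736,0.35],[0.356,0.33,0,0,0,-0.736,0.35],[0.356,0.33,0,0,0,-0.736,0.35],[0.356,0.33,0,0,0,-0.736,0.35]]'
python3 - <<'E'
from h import *
import cv2
from cell import spotter
np.set_printoptions(precision=4,suppress=True)
m=eyes.camera_model("wrist"); im=eyes.snapshot("wrist"); cv2.imwrite("pics/w2.png",im[:,:,::-1])
print(m["T"][:3,3])
for n,z in [("fin",.21),("pin",.203),("disc",.196)]:
    print(n,[(d["score"],d["xy"],atz("wrist",d["xy"],z,m)) for d in spotter.spot_point("wrist",n)[:2]])
E
```

```text
t: 5.4
tcp_pos: [0.4777, 0.276, 0.2894]
ee_rot: [180.0, 0.0, 154.9]
wrist_force: [0.4, -0.0, -0.0]
width: 0.0299
[0.4072 0.3096 0.4321]
fin [(0.63, [257.5, 202.1], array([0.4795, 0.2794, 0.21  ]))]
pin [(0.63, [259.3, 284.7], array([0.5567, 0.2459, 0.203 ]))]
disc [(0.73, [253.1, 220.8], array([0.498 , 0.2669, 0.196 ])), (0.2, [37.6, 299.9], array([ 0.4883, -0.0306,  0.196 ]))]
```

View pics/w2.png

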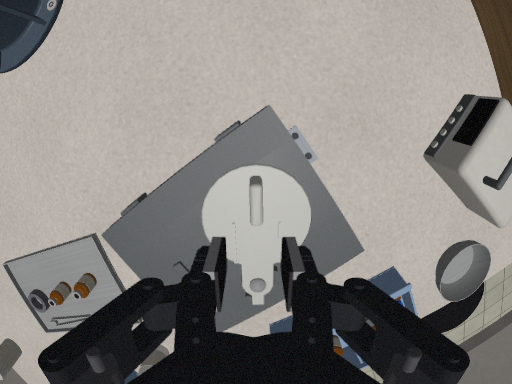

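```bash
python3 -m jog '[[0,0,0.1,0,0,0,0.35],[0,0,0.2,0,0,0,0.35],[0,0,0.28,0,0,0,0.35],[0,0,0.34,0,0,0,0.35],[0,0,0.39,0,0,0,0.35],[0,0,0.42,0,0,0,0.35],[0,0,0.42,0,0,0,0.35],[0,0,0.42,0,0,0,0.35]]'
python3 - <<'E'
from h import *
b=cur(); pin=np.array([.557,.240]); d=b[0][:2]-pin; rr=.09; a0=np.degrees(np.arctan2(d[1],d[0])); print(a0,np.hypot(*d))
from cell import telemetry
print(telemetry.get_obs()["joint_positions"])
for da in np.arange(5,46,5):
    a=np.radians(a0+da); print(rel((pin[0]+rr*np.cos(a),pin[1]+rr*np.sin(a),.205),155+da,b))
E
```

```text
t: 6.4
tcp_pos: [0.4779, 0.2765, 0.2058]
ee_rot: [180.0, 0.0, 155.1]
wrist_force: [0.2, 0.0, 1.1]
width: 0.0301
155.2460037558615 0.08714367543302333
[ 3.00537270e+01  1.86655071e+01  2.91889560e+00  7.42187938e+01
 -5.35103484e-04  5.49298097e+01]
[0.012, -0.039, 0.004, 0.001, 0.0, -0.108]
[0.007, -0.078, 0.004, 0.001, 0.001, -0.219]
[-0.001, -0.116, 0.004, 0.001, 0.001, -0.331]
[-0.013, -0.154, 0.004, 0.001, 0.001, -0.442]
[-0.028, -0.19, 0.004, 0.001, 0.001, -0.553]
[-0.046, -0.225, 0.004, 0.0, 0.001, -0.664]
[-0.068, -0.258, 0.004, 0.0, 0.001, -0.775]
[-0.092, -0.289, 0.004, 0.0, 0.001, -0.886]
[-0.118, -0.318, 0.004, 0.0, 0.001, -0.997]
```

```bash
python3 -m jog '[[0.01,-0.039,0,0,0,-0.11,0.35],[0.007,-0.078,0,0,0,-0.22,0.35],[0,-0.116,0,0,0,-0.33,0.35],[-0.013,-0.154,0,0,0,-0.44,0.35],[-0.028,-0.19,0,0,0,-0.55,0.35],[-0.046,-0.225,0,0,0,-0.665,0.35],[-0.068,-0.258,0,0,0,-0.775,0.35],[-0.092,-0.289,0,0,0,-0.886,0.35]]'
python3 - <<'E'
from h import *
b=cur(); pin=np.array([.557,.240]); d=b[0][:2]-pin; rr=.09; a0=np.degrees(np.arctan2(d[1],d[0])); print(a0,np.hypot(*d))
for da in np.arange(40,81,5):
    a=np.radians(155+da); print(rel((pin[0]+rr*np.cos(a),pin[1]+rr*np.sin(a),.205),155+da,b))
E
```

```text
t: 7.2
tcp_pos: [0.4705, 0.2162, 0.2061]
ee_rot: [180.0, 0.1, -164.8]
wrist_force: [0.5, 1.0, -0.1]
width: 0.0299
-164.61150667340695 0.08972049276555065
[0.001, 0.003, 0.006, 0.001, 0.002, 0.005]
[-0.0, -0.036, 0.006, 0.0, 0.002, -0.107]
[-0.005, -0.075, 0.006, 0.0, 0.002, -0.218]
[-0.014, -0.113, 0.006, 0.0, 0.002, -0.329]
[-0.025, -0.151, 0.006, 0.0, 0.002, -0.44]
[-0.04, -0.187, 0.006, 0.0, 0.002, -0.551]
[-0.058, -0.222, 0.006, 0.0, 0.002, -0.662]
[-0.079, -0.255, 0.006, -0.0, 0.002, -0.773]
[-0.103, -0.287, 0.006, -0.0, 0.002, -0.884]
```

Force ≈1 N in the pushing direction: the fin is following.

```bash
python3 -m jog '[[0,-0.036,0,0,0,-0.11,0.35],[-0.005,-0.075,0,0,0,-0.22,0.35],[-0.014,-0.113,0,0,0,-0.33,0.35],[-0.025,-0.151,0,0,0,-0.44,0.35],[-0.04,-0.187,0,0,0,-0.55,0.35],[-0.058,-0.222,0,0,0,-0.665,0.35],[-0.079,-0.255,0,0,0,-0.775,0.35],[-0.103,-0.287,0,0,0,-0.886,0.35]]'
python3 - <<'E'
from h import *
b=cur(); pin=np.array([.557,.240]); d=b[0][:2]-pin; rr=.09; a0=np.degrees(np.arctan2(d[1],d[0])); print(a0,np.hypot(*d))
for da in np.r_[80:101:2.5]:
    a=np.radians(155+da); print(da,rel((pin[0]+rr*np.cos(a),pin[1]+rr*np.sin(a),.205),155+da,b))
E
```

```text
t: 8.0
tcp_pos: [0.5053, 0.1661, 0.2061]
ee_rot: [-180.0, 0.1, -124.9]
wrist_force: [-0.4, 0.5, -0.3]
width: 0.0303
-124.95816743795397 0.09018105088346251
80.0 [-0.001, 0.0, 0.005, -0.001, 0.001, 0.002]
82.5 [-0.001, -0.019, 0.005, -0.001, 0.001, -0.054]
85.0 [-0.003, -0.039, 0.005, -0.001, 0.001, -0.11]
87.5 [-0.005, -0.058, 0.005, -0.001, 0.001, -0.165]
90.0 [-0.008, -0.078, 0.006, -0.001, 0.001, -0.221]
92.5 [-0.011, -0.097, 0.006, -0.001, 0.001, -0.276]
95.0 [-0.016, -0.116, 0.006, -0.001, 0.001, -0.332]
97.5 [-0.022, -0.135, 0.006, -0.001, 0.001, -0.387]
100.0 [-0.028, -0.154, 0.006, -0.001, 0.001, -0.443]
```

```bash
python3 -m jog '[[-0.001,-0.019,0,0,0,-0.055,0.35],[-0.003,-0.039,0,0,0,-0.11,0.35],[-0.005,-0.058,0,0,0,-0.165,0.35],[-0.008,-0.078,0,0,0,-0.22,0.35],[-0.01,-0.09,0,0,0,-0.255,0.35],[-0.011,-0.097,0,0,0,-0.276,0.35],[-0.014,-0.107,0,0,0,-0.305,0.35],[-0.016,-0.116,0,0,0,-0.33,0.35]]'
python3 - <<'E'
from h import *
import cv2
from cell import spotter
np.set_printoptions(precision=4,suppress=True)
for c in ["top","side"]:
    m=eyes.camera_model(c); im=eyes.snapshot(c); cv2.imwrite(f"pics/{c}3.png",im[:,:,::-1])
    for n,z in [("fin",.21),("pin",.203),("disc",.196),("port",.19)]:
        print(c,n,[(d["score"],d["xy"],atz(c,d["xy"],z,m)) for d in spotter.spot_point(c,n)[:2]])
E
```

```text
t: 8.8
tcp_pos: [0.5258, 0.1554, 0.2056]
ee_rot: [-180.0, 0.0, -110.2]
wrist_force: [-0.4, 1.1, 1.1]
width: 0.0298
top fin [(0.64, [318.9, 221.6], array([ 0.5253, -0.1551,  0.21  ]))]
top pin []
top disc []
top port [(0.48, [256.0, 194.3], array([0.6019, 0.0071, 0.19  ]))]
side fin [(0.64, [206.9, 154.3], array([0.5195, 0.1699, 0.21  ]))]
side pin [(0.74, [216.7, 142.8], array([0.5577, 0.2277, 0.203 ]))]
side disc [(0.96, [209.0, 156.5], array([0.526 , 0.1797, 0.196 ]))]
side port [(0.6, [193.0, 141.7], array([0.5015, 0.2739, 0.19  ])), (0.49, [310.2, 225.9], array([ 0.6758, -0.1401,  0.19  ]))]
```

View pics/top3.png

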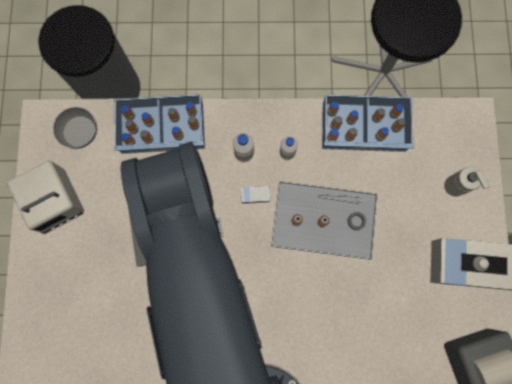

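Run:
```python
from h import *
import cv2
from cell import spotter
np.set_printoptions(precision=4,suppress=True)
for c in ["wrist"]:
    m=eyes.camera_model(c); im=eyes.snapshot(c); cv2.imwrite(f"pics/{c}3.png",im[:,:,::-1])
    for n,z in [("fin",.21),("pin",.203),("disc",.196),("port",.19)]:
        print(c,n,[(d["score"],d["xy"],atz(c,d["xy"],z,m)) for d in spotter.spot_point(c,n)[:2]])
```

```text
wrist fin [(0.93, [264.4, 263.3], array([0.5224, 0.1623, 0.21  ]))]
wrist pin []
wrist disc [(0.69, [262.8, 283.3], array([0.5305, 0.1839, 0.196 ])), (0.2, [55.3, 159.7], array([0.6217, 0.0653, 0.196 ]))]
wrist port [(0.96, [334.1, 346.0], array([0.5008, 0.2672, 0.19  ]))]
```

View pics/wrist3.png

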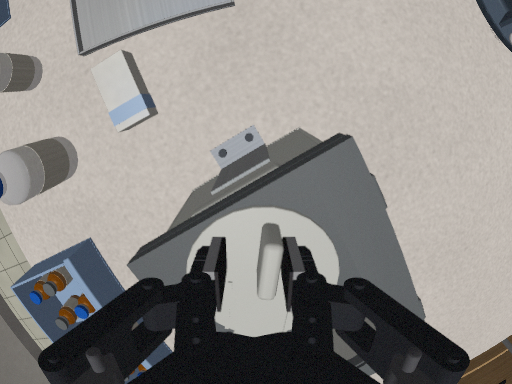

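Run:
```python
import cv2
b=cv2.imread("pics/side3.png")
cv2.imwrite("pics/s3.png",cv2.resize(b[90:240,140:290],None,fx=4,fy=4,interpolation=cv2.INTER_CUBIC))
```

```text
(no output)
```

View pics/s3.png

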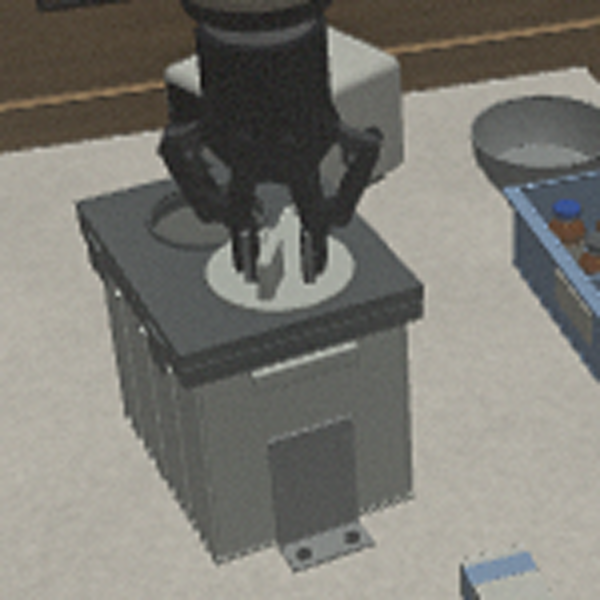

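```bash
python3 -m jog '[[0,0.02,0,0,0,0,0.4],[0,0.03,-0.1,0,0,0,0.45],[0,0.03,-0.3,0,0,0,0.6],[0,0.03,-0.5,0,0,0,0.6],[0,0.03,-0.5,0,0,0,0.6],[0,0.03,-0.5,0,0,0,0.6],[0,0.03,-0.5,0,0,0,0.6],[0,0.03,-0.5,0,0,0,0.6]]'
python3 - <<'E'
from h import *
b=cur()
print(rel((.55,-.03,.29),-93,b));
E
```

```text
t: 10.35
tcp_pos: [0.5195, 0.1573, 0.3043]
ee_rot: [179.9, -0.1, -110.3]
wrist_force: [0.2, -0.5, -0.1]
width: 0.0515
[0.826, -0.468, 0.072, 0.002, -0.001, -0.384]
```

```bash
python3 -m jog '[[0.2,-0.12,0.01,0,0,-0.1,0.6],[0.4,-0.24,0.03,0,0,-0.2,0.6],[0.6,-0.36,0.05,0,0,-0.3,0.6],[0.826,-0.468,0.07,0,0,-0.384,0.6],[0.826,-0.468,0.07,0,0,-0.384,0.6],[0.826,-0.468,0.07,0,0,-0.384,0.6],[0.826,-0.468,0.07,0,0,-0.384,0.6],[0.826,-0.468,0.07,0,0,-0.384,0.6]]'
python3 - <<'E'
from h import *
import cv2
from cell import spotter
np.set_printoptions(precision=4,suppress=True)
for c in ["wrist"]:
    m=eyes.camera_model(c); im=eyes.snapshot(c); cv2.imwrite(f"pics/{c}4.png",im[:,:,::-1])
    for n,z in [("vial_a_mid",.032)]:
        print(c,n,[(d["score"],d["xy"],atz(c,d["xy"],z,m)) for d in spotter.spot_point(c,n)[:4]])
    for d in spotter.spot_in(c,"vial_a_mid"): print(d)
im=eyes.snapshot("top"); cv2.imwrite("pics/top4.png",cv2.resize(im[130:290,110:400,::-1],None,fx=2.6,fy=2.6,interpolation=cv2.INTER_CUBIC))
E
```

```text
t: 11.15
tcp_pos: [0.5504, -0.0287, 0.2913]
ee_rot: [180.0, 0.0, -92.9]
wrist_force: [-0.8, 0.4, -0.3]
width: 0.0512
wrist vial_a_mid [(0.68, [248.8, 38.1], array([ 0.5487, -0.194 ,  0.032 ]))]
{'extent': [237.0, 25.2, 21.4, 31.0], 'score': 0.85}
```

View pics/wrist4.png

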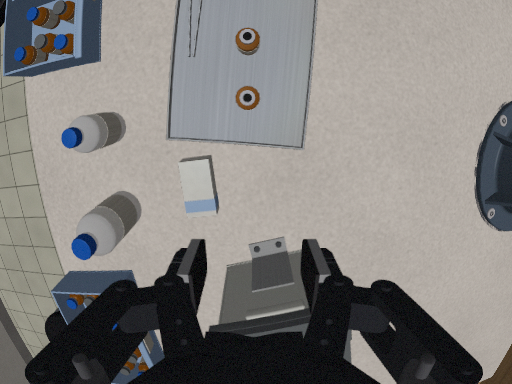

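View pics/top4.png

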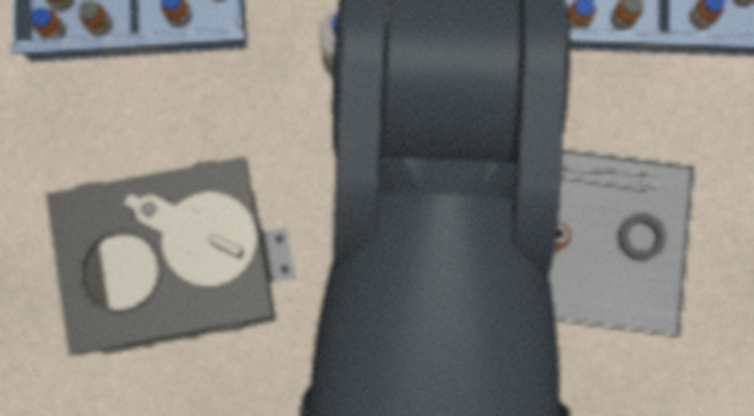

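Run:
```python
from h import *
np.set_printoptions(precision=4,suppress=True)
print(atz("top",(120/2.6+110-.3,272/2.6+130-.3),.19))
print(atz("wrist",(247.5,98),.061),atz("wrist",(247.5,36),.061))
b=cur()
print(rel((.554,-.115,.13),-93,b));
```

```text
[0.497  0.2697 0.19  ]
[ 0.5542 -0.112   0.061 ] [ 0.5501 -0.1911  0.061 ]
[0.428, -0.039, 0.807, -0.0, 0.0, 0.001]
```

```bash
python3 -m jog '[[0.12,-0.01,0.2,0,0,0,0.6],[0.24,-0.02,0.4,0,0,0,0.6],[0.36,-0.03,0.6,0,0,0,0.6],[0.42,-0.039,0.75,0,0,0,0.6],[0.42,-0.039,0.8,0,0,0,0.6],[0.42,-0.039,0.8,0,0,0,0.6],[0.42,-0.039,0.8,0,0,0,0.6],[0.42,-0.039,0.8,0,0,0,0.6]]'
python3 - <<'E'
from h import *
b=cur()
print(rel((.554,-.1137,.013),-93,b));
E
```

```text
t: 12.15
tcp_pos: [0.555, -0.1137, 0.1331]
ee_rot: [-179.9, -0.0, -92.9]
wrist_force: [-0.4, -0.8, 1.2]
width: 0.051
[0.0, 0.006, 0.6, -0.003, -0.0, 0.001]
```

```bash
python3 -m jog '[[0,0.006,0.15,0,0,0,0.6],[0,0.006,0.3,0,0,0,0.6],[0,0.006,0.42,0,0,0,0.6],[0,0.006,0.52,0,0,0,0.6],[0,0.006,0.57,0,0,0,0.6],[0,0.006,0.595,0,0,0,0.6],[0,0.006,0.595,0,0,0,0.6],[0,0.006,0.595,0,0,0,0.6]]'
python3 -m jog '[[0,0,0,0,0,0,0.3],[0,0,0,0,0,0,0.2],[0,0,0,0,0,0,0.2],[0,0,0,0,0,0,0.2],[0,0,0,0,0,0,0.2],[0,0,0,0,0,0,0.2],[0,0,0,0,0,0,0.2],[0,0,0,0,0,0,0.2]]' 30
```

```text
t: 12.95
tcp_pos: [0.5535, -0.1142, 0.0134]
ee_rot: [-179.9, -0.0, -93.0]
wrist_force: [0.1, 0.1, 0.5]
width: 0.0512
t: 13.75
tcp_pos: [0.5533, -0.1143, 0.0132]
ee_rot: [-179.9, -0.0, -93.0]
wrist_force: [-1.1, 0.5, 5.9]
width: 0.0311
```

```bash
python3 -m jog '[[0,0,-0.1,0,0,0,0.2],[0,0,-0.25,0,0,0,0.2],[0,0,-0.45,0,0,0,0.2],[0,0,-0.65,0,0,0,0.2],[0,0,-0.85,0,0,0,0.2],[0,0,-1,0,0,0,0.2],[0,0,-1,0,0,0,0.2],[0,0,-1,0,0,0,0.2]]'
python3 - <<'E'
from h import *
import cv2
im=eyes.snapshot("side"); cv2.imwrite("pics/side5.png",cv2.resize(im[80:384,120:420,::-1],None,fx=1.95,fy=1.95,interpolation=cv2.INTER_CUBIC))
b=cur()
print(rel((.535,.06,.28),-100,b));
E
```

```text
t: 14.55
tcp_pos: [0.5531, -0.1143, 0.2128]
ee_rot: [-179.9, -0.0, -93.0]
wrist_force: [0.8, -0.3, -0.6]
width: 0.031
[-0.865, 0.133, -0.341, 0.0, 0.0, 0.156]
```

View pics/side5.png

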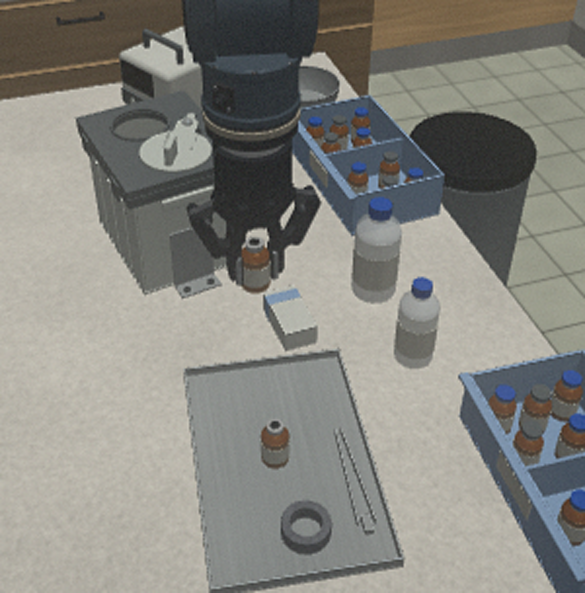

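```bash
python3 -m jog '[[-0.1,0.02,-0.15,0,0,0.04,0.2],[-0.28,0.04,-0.34,0,0,0.08,0.2],[-0.48,0.07,-0.34,0,0,0.12,0.2],[-0.68,0.1,-0.34,0,0,0.156,0.2],[-0.865,0.133,-0.34,0,0,0.156,0.2],[-0.865,0.133,-0.34,0,0,0.156,0.2],[-0.865,0.133,-0.34,0,0,0.156,0.2],[-0.865,0.133,-0.34,0,0,0.156,0.2]]'
python3 - <<'E'
from h import *
b=cur()
print(rel((.499,.240,.28),-110,b));
E
```

```text
t: 15.4
tcp_pos: [0.5351, 0.0593, 0.2796]
ee_rot: [179.9, -0.0, -100.0]
wrist_force: [-1.1, -0.8, -0.2]
width: 0.0314
[-0.858, 0.335, -0.002, 0.001, -0.001, 0.221]
```

```bash
python3 -m jog '[[-0.2,0.08,0,0,0,0.05,0.2],[-0.4,0.16,0,0,0,0.1,0.2],[-0.6,0.24,0,0,0,0.16,0.2],[-0.75,0.3,0,0,0,0.22,0.2],[-0.858,0.335,0,0,0,0.22,0.2],[-0.858,0.335,0,0,0,0.22,0.2],[-0.858,0.335,0,0,0,0.22,0.2],[-0.858,0.335,0,0,0,0.22,0.2]]'
python3 - <<'E'
from h import *
import cv2
from cell import spotter
np.set_printoptions(precision=4,suppress=True)
m=eyes.camera_model("wrist"); im=eyes.snapshot("wrist"); cv2.imwrite("pics/w6.png",im[:,:,::-1])
for n,z in [("port",.19)]:
    print(n,[(d["score"],d["xy"],atz("wrist",d["xy"],z,m)) for d in spotter.spot_point("wrist",n)[:2]])
print(rel((.499,.268,.207),-110));
E
```

```text
t: 16.2
tcp_pos: [0.4995, 0.2393, 0.2802]
ee_rot: [180.0, -0.0, -110.0]
wrist_force: [0.2, -0.0, 0.1]
width: 0.0309
port [(0.74, [266.2, 231.2], array([0.5   , 0.2715, 0.19  ]))]
[-0.133, 0.051, 0.367, -0.0, -0.0, -0.0]
```

View pics/w6.png

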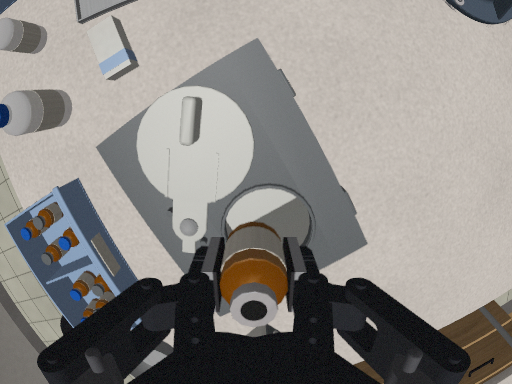

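```bash
python3 -m jog '[[-0.07,0.03,0,0,0,0,0.2],[-0.135,0.05,0.05,0,0,0,0.2],[-0.138,0.052,0.15,0,0,0,0.2],[-0.138,0.052,0.25,0,0,0,0.2],[-0.138,0.052,0.33,0,0,0,0.2],[-0.138,0.052,0.37,0,0,0,0.2],[-0.138,0.052,0.37,0,0,0,0.2],[-0.138,0.052,0.37,0,0,0,0.2]]'
python3 -m jog '[[0,0,0,0,0,0,0.3],[0,0,0,0,0,0,0.5],[0,0,0,0,0,0,0.55],[0,0,0,0,0,0,0.55],[0,0,0,0,0,0,0.6],[0,0,0,0,0,0,0.6],[0,0,-0.1,0,0,0,0.6],[0,0,-0.3,0,0,0,0.6]]'
python3 - <<'E'
from h import *
import cv2
im=eyes.snapshot("wrist"); cv2.imwrite("pics/w7.png",im[:,:,::-1])
E
```

```text
t: 17.1
tcp_pos: [0.4989, 0.2705, 0.2067]
ee_rot: [-180.0, 0.0, -109.9]
wrist_force: [0.9, -0.2, -1.0]
width: 0.0312
t: 17.9
tcp_pos: [0.4975, 0.2694, 0.2647]
ee_rot: [179.8, -0.2, -109.9]
wrist_force: [0.1, 1.4, 1.0]
width: 0.0513
```

View pics/w7.png

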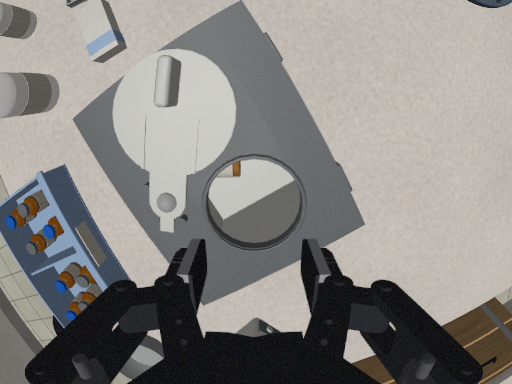

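First vial is in the bin (seen through the port at about 236,170). Back for the second at (0.549, -0.193).

Run:
```python
from h import *
print(rel((.535,.09,.29),-100));
```

```text
[0.787, -0.476, -0.088, -0.004, 0.004, -0.221]
```

```bash
python3 -m jog '[[0.15,-0.1,-0.09,0,0,-0.05,0.6],[0.35,-0.2,-0.09,0,0,-0.1,0.6],[0.55,-0.32,-0.09,0,0,-0.16,0.6],[0.75,-0.44,-0.09,0,0,-0.22,0.6],[0.787,-0.476,-0.09,0,0,-0.22,0.6],[0.787,-0.476,-0.09,0,0,-0.22,0.6],[0.787,-0.476,-0.09,0,0,-0.22,0.6],[0.787,-0.476,-0.09,0,0,-0.22,0.6]]'
python3 - <<'E'
from h import *
print(rel((.55,-.09,.25),-93));
E
```

```text
t: 18.75
tcp_pos: [0.5344, 0.0909, 0.2843]
ee_rot: [180.0, 0.0, -100.0]
wrist_force: [-0.1, 0.3, 0.2]
width: 0.0511
[0.877, -0.233, 0.171, 0.0, 0.0, -0.155]
```

```bash
python3 -m jog '[[0.2,-0.05,0.03,0,0,-0.05,0.6],[0.4,-0.1,0.08,0,0,-0.1,0.6],[0.6,-0.16,0.13,0,0,-0.155,0.6],[0.8,-0.21,0.17,0,0,-0.155,0.6],[0.877,-0.233,0.17,0,0,-0.155,0.6],[0.877,-0.233,0.17,0,0,-0.155,0.6],[0.877,-0.233,0.17,0,0,-0.155,0.6],[0.877,-0.233,0.17,0,0,-0.155,0.6]]'
python3 - <<'E'
from h import *
import cv2
from cell import spotter
np.set_printoptions(precision=4,suppress=True)
m=eyes.camera_model("wrist"); im=eyes.snapshot("wrist"); cv2.imwrite("pics/w8.png",im[:,:,::-1])
for n,z in [("vial_a_mid",.032),("tape_mid",.013)]:
    print(n,[(d["score"],d["xy"],atz("wrist",d["xy"],z,m)) for d in spotter.spot_point("wrist",n)[:2]])
print(rel((.5493,-.1925,.10),-93));
E
```

```text
t: 19.55
tcp_pos: [0.5502, -0.0896, 0.2506]
ee_rot: [-180.0, 0.0, -93.0]
wrist_force: [0.7, 0.6, -0.2]
width: 0.0506
vial_a_mid [(0.96, [250.4, 81.1], array([ 0.5492, -0.1926,  0.032 ]))]
tape_mid [(0.61, [242.6, 4.0], array([ 0.5539, -0.2976,  0.013 ]))]
[0.512, -0.022, 0.753, -0.001, 0.0, 0.001]
```

View pics/w8.png

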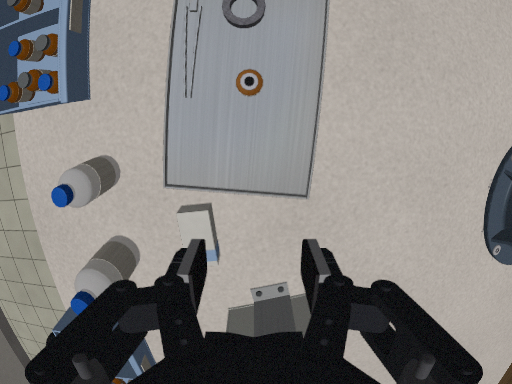

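```bash
python3 -m jog '[[0.12,-0.01,0.15,0,0,0,0.6],[0.25,-0.015,0.32,0,0,0,0.6],[0.38,-0.02,0.5,0,0,0,0.6],[0.48,-0.022,0.62,0,0,0,0.6],[0.512,-0.022,0.7,0,0,0,0.6],[0.512,-0.022,0.7,0,0,0,0.6],[0.512,-0.022,0.7,0,0,0,0.6],[0.512,-0.022,0.7,0,0,0,0.6]]'
python3 - <<'E'
from h import *
print(rel((.5493,-.1925,.013),-93));
E
```

```text
t: 20.5
tcp_pos: [0.5497, -0.1931, 0.1116]
ee_rot: [-179.9, -0.0, -93.0]
wrist_force: [-0.7, 0.8, 0.8]
width: 0.0516
[-0.003, 0.003, 0.493, -0.002, -0.0, 0.0]
```

```bash
python3 -m jog '[[0,0.003,0.1,0,0,0,0.6],[0,0.003,0.22,0,0,0,0.6],[0,0.003,0.33,0,0,0,0.6],[0,0.003,0.42,0,0,0,0.6],[0,0.003,0.47,0,0,0,0.6],[0,0.003,0.49,0,0,0,0.6],[0,0.003,0.49,0,0,0,0.6],[0,0.003,0.49,0,0,0,0.6]]'
python3 -m jog '[[0,0,0,0,0,0,0.3],[0,0,0,0,0,0,0.2],[0,0,0,0,0,0,0.2],[0,0,0,0,0,0,0.2],[0,0,0,0,0,0,0.2],[0,0,0,0,0,0,0.2],[0,0,0,0,0,0,0.2],[0,0,0,0,0,0,0.2]]' 30
python3 -m jog '[[0,0,-0.1,0,0,0,0.2],[0,0,-0.25,0,0,0,0.2],[0,0,-0.45,0,0,0,0.2],[0,0,-0.65,0,0,0,0.2],[0,0,-0.85,0,0,0,0.2],[0,0,-1,0,0,0,0.2],[0,0,-1,0,0,0,0.2],[0,0,-1,0,0,0,0.2]]'
python3 - <<'E'
from h import *
print(rel((.55,-.01,.28),-96));
E
```

```text
t: 21.3
tcp_pos: [0.549, -0.1937, 0.0133]
ee_rot: [-179.9, -0.0, -93.0]
wrist_force: [0.2, -0.3, -0.2]
width: 0.0513
t: 22.1
tcp_pos: [0.5488, -0.1938, 0.0132]
ee_rot: [-179.9, -0.0, -93.0]
wrist_force: [-1.3, 0.7, 6.6]
width: 0.0311
t: 22.9
tcp_pos: [0.5487, -0.1937, 0.2128]
ee_rot: [-179.9, -0.0, -93.0]
wrist_force: [0.5, -0.0, -1.0]
width: 0.0308
[-0.918, 0.042, -0.337, -0.002, -0.0, 0.066]
```

```bash
python3 -m jog '[[-0.15,0.01,-0.15,0,0,0.02,0.2],[-0.32,0.02,-0.34,0,0,0.04,0.2],[-0.52,0.03,-0.34,0,0,0.066,0.2],[-0.72,0.035,-0.34,0,0,0.066,0.2],[-0.918,0.042,-0.34,0,0,0.066,0.2],[-0.918,0.042,-0.34,0,0,0.066,0.2],[-0.918,0.042,-0.34,0,0,0.066,0.2],[-0.918,0.042,-0.34,0,0,0.066,0.2]]'
python3 - <<'E'
from h import *
print(rel((.53,.16,.28),-105));
E
```

```text
t: 23.7
tcp_pos: [0.5494, -0.0105, 0.2795]
ee_rot: [179.9, -0.0, -96.0]
wrist_force: [0.4, 0.6, -0.3]
width: 0.0313
[-0.838, 0.186, -0.002, 0.002, -0.001, 0.199]
```

```bash
python3 -m jog '[[-0.2,0.04,0,0,0,0.05,0.2],[-0.4,0.08,0,0,0,0.1,0.2],[-0.6,0.13,0,0,0,0.15,0.2],[-0.838,0.186,0,0,0,0.2,0.2],[-0.838,0.186,0,0,0,0.2,0.2],[-0.838,0.186,0,0,0,0.2,0.2],[-0.838,0.186,0,0,0,0.2,0.2],[-0.838,0.186,0,0,0,0.2,0.2]]'
python3 - <<'E'
from h import *
print(rel((.499,.269,.28),-110));
E
```

```text
t: 24.5
tcp_pos: [0.5306, 0.1592, 0.2802]
ee_rot: [180.0, -0.0, -105.1]
wrist_force: [0.8, -0.6, -0.2]
width: 0.0309
[-0.489, 0.296, 0.001, 0.0, -0.0, 0.108]
```

```bash
python3 -m jog '[[-0.15,0.1,0,0,0,0.05,0.2],[-0.32,0.2,0,0,0,0.1,0.2],[-0.489,0.296,0,0,0,0.108,0.2],[-0.489,0.296,0.05,0,0,0.108,0.2],[-0.489,0.296,0.18,0,0,0.108,0.2],[-0.489,0.296,0.3,0,0,0.108,0.2],[-0.489,0.296,0.37,0,0,0.108,0.2],[-0.489,0.296,0.37,0,0,0.108,0.2]]'
```

```text
t: 25.3
tcp_pos: [0.498, 0.2687, 0.2044]
ee_rot: [179.9, -0.1, -110.0]
wrist_force: [1.2, 0.4, 0.6]
width: 0.0314
```

```bash
python3 -m jog '[[0,0,0,0,0,0,0.3],[0,0,0,0,0,0,0.5],[0,0,0,0,0,0,0.55],[0,0,0,0,0,0,0.55],[0,0,0,0,0,0,0.6],[0,0,0,0,0,0,0.6],[0,0,-0.15,0,0,0,0.5],[0,0,-0.4,0,0,0,0.35]]'
python3 - <<'E'
from h import *
import cv2
from cell import spotter
np.set_printoptions(precision=4,suppress=True)
m=eyes.camera_model("wrist"); im=eyes.snapshot("wrist"); cv2.imwrite("pics/w9.png",im[:,:,::-1])
for n,z in [("fin",.21),("pin",.203),("disc",.196)]:
    print(n,[(d["score"],d["xy"],atz("wrist",d["xy"],z,m)) for d in spotter.spot_point("wrist",n)[:2]])
print(rel((.522,.162,.29),-114))
E
```

```text
t: 26.1
tcp_pos: [0.4971, 0.2699, 0.2849]
ee_rot: [179.8, -0.2, -109.9]
wrist_force: [0.6, -0.0, 0.7]
width: 0.0305
fin [(0.56, [171.7, 82.2], array([0.5216, 0.1605, 0.21  ]))]
pin []
disc [(0.73, [175.7, 113.0], array([0.5307, 0.1824, 0.196 ]))]
[0.473, -0.293, -0.014, -0.002, 0.002, 0.092]
```

View pics/w9.png

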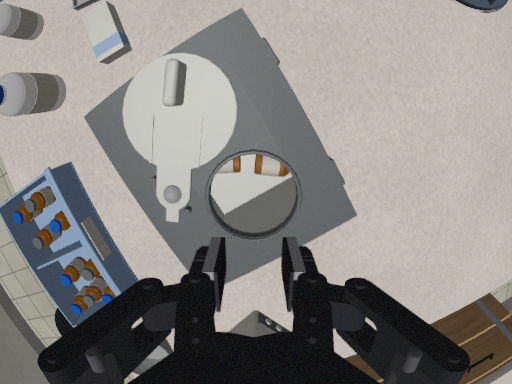

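```bash
python3 -m jog '[[0.15,-0.1,-0.014,0,0,0.03,0.35],[0.3,-0.2,-0.014,0,0,0.06,0.35],[0.473,-0.293,-0.014,0,0,0.092,0.35],[0.473,-0.293,-0.014,0,0,0.092,0.35],[0.473,-0.293,-0.014,0,0,0.092,0.35],[0.473,-0.293,-0.014,0,0,0.092,0.35],[0.473,-0.293,-0.014,0,0,0.092,0.35],[0.473,-0.293,-0.014,0,0,0.092,0.35]]'
python3 - <<'E'
from h import *
import cv2
from cell import spotter
np.set_printoptions(precision=4,suppress=True)
m=eyes.camera_model("wrist"); im=eyes.snapshot("wrist"); cv2.imwrite("pics/w10.png",im[:,:,::-1])
for n,z in [("fin",.21),("pin",.203),("disc",.196)]:
    print(n,[(d["score"],d["xy"],atz("wrist",d["xy"],z,m)) for d in spotter.spot_point("wrist",n)[:2]])
print(rel((.522,.161,.206),-114))
E
```

```text
t: 27.1
tcp_pos: [0.5212, 0.1625, 0.2889]
ee_rot: [180.0, -0.0, -113.9]
wrist_force: [0.4, -0.3, -0.4]
width: 0.0295
fin [(0.62, [254.5, 199.6], array([0.5199, 0.1606, 0.21  ]))]
pin [(0.7, [252.5, 286.1], array([0.557 , 0.2401, 0.203 ]))]
disc [(0.8, [253.9, 224.4], array([0.5314, 0.1856, 0.196 ]))]
[0.003, -0.005, 0.415, -0.0, -0.0, 0.0]
```

View pics/w10.png

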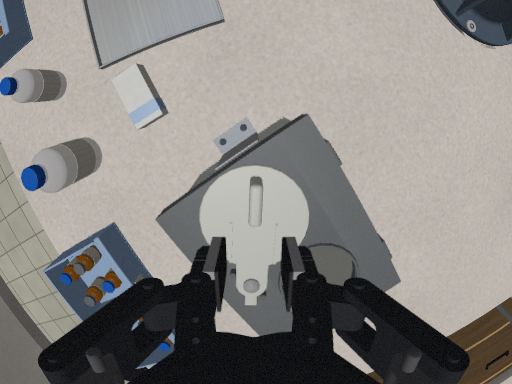

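```bash
python3 -m jog '[[0,-0.003,0.1,0,0,0,0.35],[0,-0.003,0.2,0,0,0,0.35],[0,-0.003,0.28,0,0,0,0.35],[0,-0.003,0.34,0,0,0,0.35],[0,-0.003,0.39,0,0,0,0.35],[0,-0.003,0.415,0,0,0,0.35],[0,-0.003,0.415,0,0,0,0.35],[0,-0.003,0.415,0,0,0,0.35]]'
python3 - <<'E'
from h import *
b=cur(); pin=np.array([.557,.240]); d=b[0][:2]-pin; rr=.089; a0=np.degrees(np.arctan2(d[1],d[0])); print(a0,np.hypot(*d))
for da in np.arange(5,41,5):
    a=np.radians(246-da); print(rel((pin[0]+rr*np.cos(a),pin[1]+rr*np.sin(a),.206),246-da,b))
E
```

```text
t: 28.1
tcp_pos: [0.5221, 0.1615, 0.2067]
ee_rot: [-180.0, 0.0, -114.0]
wrist_force: [0.0, -0.3, -0.9]
width: 0.0298
-113.94728808513953 0.08588013029177435
[0.014, 0.039, 0.003, -0.001, 0.001, 0.111]
[0.009, 0.078, 0.003, -0.001, 0.001, 0.222]
[0.0, 0.116, 0.003, -0.001, 0.001, 0.333]
[-0.011, 0.153, 0.003, -0.001, 0.001, 0.444]
[-0.026, 0.188, 0.003, -0.001, 0.001, 0.555]
[-0.044, 0.223, 0.003, -0.0, 0.001, 0.666]
[-0.065, 0.256, 0.003, -0.0, 0.001, 0.777]
[-0.088, 0.286, 0.003, -0.0, 0.001, 0.889]
```

```bash
python3 -m jog '[[0.012,0.039,0,0,0,0.11,0.35],[0.009,0.078,0,0,0,0.22,0.35],[0,0.116,0,0,0,0.333,0.35],[-0.011,0.153,0,0,0,0.444,0.35],[-0.026,0.188,0,0,0,0.555,0.35],[-0.044,0.223,0,0,0,0.666,0.35],[-0.065,0.256,0,0,0,0.777,0.35],[-0.088,0.286,0,0,0,0.889,0.35]]'
python3 - <<'E'
from h import *
b=cur(); pin=np.array([.557,.240]); d=b[0][:2]-pin; rr=.089
for da in np.arange(45,81,5):
    a=np.radians(246-da); print(rel((pin[0]+rr*np.cos(a),pin[1]+rr*np.sin(a),.206),246-da,b))
E
```

```text
t: 28.9
tcp_pos: [0.477, 0.201, 0.2068]
ee_rot: [-180.0, 0.1, -154.2]
wrist_force: [0.5, -1.7, -0.3]
width: 0.0298
[-0.002, 0.039, 0.004, -0.0, 0.001, 0.106]
[-0.006, 0.077, 0.004, -0.0, 0.001, 0.217]
[-0.015, 0.115, 0.004, -0.0, 0.001, 0.328]
[-0.026, 0.152, 0.004, -0.0, 0.001, 0.439]
[-0.041, 0.188, 0.004, -0.0, 0.001, 0.55]
[-0.059, 0.222, 0.004, -0.0, 0.001, 0.661]
[-0.079, 0.255, 0.004, -0.0, 0.001, 0.773]
[-0.103, 0.286, 0.004, 0.0, 0.001, 0.884]
```

```bash
python3 -m jog '[[-0.002,0.039,0,0,0,0.106,0.35],[-0.006,0.077,0,0,0,0.217,0.35],[-0.015,0.115,0,0,0,0.328,0.35],[-0.026,0.152,0,0,0,0.439,0.35],[-0.041,0.188,0,0,0,0.55,0.35],[-0.059,0.222,0,0,0,0.661,0.35],[-0.079,0.255,0,0,0,0.773,0.35],[-0.103,0.286,0,0,0,0.884,0.35]]'
python3 - <<'E'
from h import *
b=cur(); pin=np.array([.557,.240]); d=b[0][:2]-pin; rr=.089
for da in np.arange(82,99,2):
    a=np.radians(246-da); print(246-da,rel((pin[0]+rr*np.cos(a),pin[1]+rr*np.sin(a),.206),246-da,b))
E
```

```text
t: 29.7
tcp_pos: [0.4705, 0.2616, 0.2068]
ee_rot: [180.0, 0.0, 166.0]
wrist_force: [-0.8, -0.8, -0.3]
width: 0.0297
164 [-0.001, 0.015, 0.004, 0.001, 0.001, 0.044]
162 [-0.002, 0.031, 0.004, 0.001, 0.001, 0.089]
160 [-0.003, 0.046, 0.004, 0.001, 0.001, 0.133]
158 [-0.005, 0.062, 0.004, 0.001, 0.001, 0.178]
156 [-0.008, 0.077, 0.004, 0.001, 0.001, 0.222]
154 [-0.011, 0.092, 0.004, 0.001, 0.001, 0.267]
152 [-0.014, 0.107, 0.004, 0.001, 0.001, 0.311]
150 [-0.018, 0.122, 0.004, 0.001, 0.001, 0.355]
148 [-0.023, 0.137, 0.004, 0.001, 0.001, 0.4]
```

```bash
python3 -m jog '[[-0.001,0.015,0,0,0,0.044,0.35],[-0.002,0.031,0,0,0,0.089,0.35],[-0.003,0.046,0,0,0,0.133,0.35],[-0.005,0.062,0,0,0,0.178,0.35],[-0.008,0.077,0,0,0,0.222,0.35],[-0.011,0.092,0,0,0,0.267,0.35],[-0.014,0.107,0,0,0,0.311,0.35],[-0.018,0.122,0,0,0,0.355,0.35]]'
python3 - <<'E'
from h import *
import cv2
from cell import spotter
np.set_printoptions(precision=4,suppress=True)
m=eyes.camera_model("wrist"); im=eyes.snapshot("wrist"); cv2.imwrite("pics/w11.png",im[:,:,::-1])
for n,z in [("fin",.21),("pin",.203),("disc",.196)]:
    print(n,[(d["score"],d["xy"],atz("wrist",d["xy"],z,m)) for d in spotter.spot_point("wrist",n)[:2]])
E
```

```text
t: 30.5
tcp_pos: [0.4798, 0.2843, 0.2068]
ee_rot: [180.0, 0.0, 150.1]
wrist_force: [-1.7, -1.0, -0.5]
width: 0.0302
fin [(0.93, [236.9, 254.5], array([0.4765, 0.2768, 0.21  ]))]
pin [(0.85, [258.5, 346.6], array([0.5516, 0.248 , 0.203 ])), (0.56, [60.3, 327.5], array([0.4741, 0.108 , 0.203 ]))]
disc [(0.78, [243.3, 273.7], array([0.4965, 0.2684, 0.196 ]))]
```

View pics/w11.png

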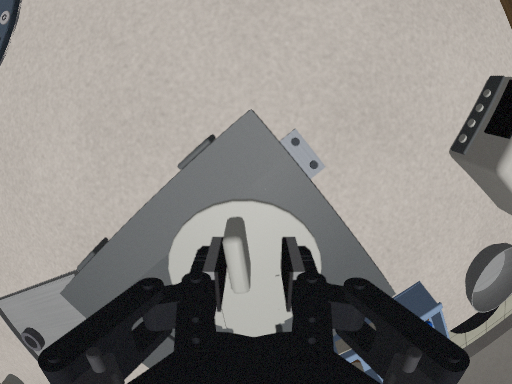

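```bash
python3 -m jog '[[0,0.003,0,0,0,0.01,0.35],[0,0.006,0,0,0,0.02,0.35],[-0.001,0.009,0,0,0,0.03,0.35],[-0.002,0.012,0,0,0,0.035,0.35],[-0.003,0.015,0,0,0,0.045,0.35],[-0.003,0.015,0,0,0,0.045,0.35],[-0.003,0.015,0,0,0,0.045,0.35],[-0.003,0.015,0,0,0,0.045,0.35]]'
```

```text
t: 31.5
tcp_pos: [0.4816, 0.2864, 0.2061]
ee_rot: [180.0, -0.0, 148.2]
wrist_force: [-1.4, 0.4, -0.4]
width: 0.0301
```

Back off slightly, rise, and move clear.

```bash
python3 -m jog '[[0,-0.02,0,0,0,0,0.35],[0,-0.025,0,0,0,0,0.35],[0,-0.025,-0.1,0,0,0,0.35],[0,-0.025,-0.3,0,0,0,0.35],[0,-0.025,-0.5,0,0,0,0.35],[0,-0.025,-0.5,0,0,0,0.35],[0,-0.025,-0.5,0,0,0,0.35],[0,-0.025,-0.5,0,0,0,0.35]]'
python3 - <<'E'
from h import *
print(rel((.46,.12,.31),115))
E
```

```text
t: 32.3
tcp_pos: [0.4787, 0.2819, 0.3052]
ee_rot: [-179.9, -0.0, 148.2]
wrist_force: [0.3, -0.0, 0.2]
width: 0.0298
[-0.347, -0.737, -0.023, -0.002, -0.0, 0.738]
```

```bash
python3 -m jog '[[-0.1,-0.2,-0.02,0,0,0.15,0.35],[-0.2,-0.4,-0.02,0,0,0.3,0.35],[-0.3,-0.6,-0.02,0,0,0.45,0.35],[-0.347,-0.737,-0.02,0,0,0.6,0.35],[-0.347,-0.737,-0.02,0,0,0.738,0.35],[-0.347,-0.737,-0.02,0,0,0.738,0.35],[-0.347,-0.737,-0.02,0,0,0.738,0.35],[-0.347,-0.737,-0.02,0,0,0.738,0.35]]'
python3 - <<'E'
from h import *
import cv2
from cell import spotter
np.set_printoptions(precision=4,suppress=True)
for c in ["wrist","side"]:
    m=eyes.camera_model(c); im=eyes.snapshot(c); cv2.imwrite(f"pics/{c}12.png",im[:,:,::-1])
    for n,z in [("fin",.21),("pin",.203),("disc",.196)]:
        print(n,[(d["score"],d["xy"],atz(c,d["xy"],z,m)) for d in spotter.spot_point(c,n)[:2]])
E
```

```text
t: 33.1
tcp_pos: [0.4602, 0.1207, 0.3096]
ee_rot: [-180.0, -0.0, 115.2]
wrist_force: [-0.3, 0.2, -0.4]
width: 0.0298
fin [(0.95, [355.2, 38.1], array([0.479, 0.28 , 0.21 ]))]
pin [(0.93, [406.4, 121.0], array([0.5576, 0.2419, 0.203 ])), (0.65, [361.4, 58.8], array([0.4933, 0.2686, 0.203 ]))]
disc [(0.79, [362.3, 62.8], array([0.4974, 0.2678, 0.196 ]))]
fin [(0.75, [184.7, 136.4], array([0.481 , 0.2745, 0.21  ]))]
pin [(0.61, [215.0, 140.6], array([0.5559, 0.2401, 0.203 ]))]
disc [(0.63, [191.2, 141.2], array([0.496, 0.268, 0.196]))]
```

View pics/wrist12.png

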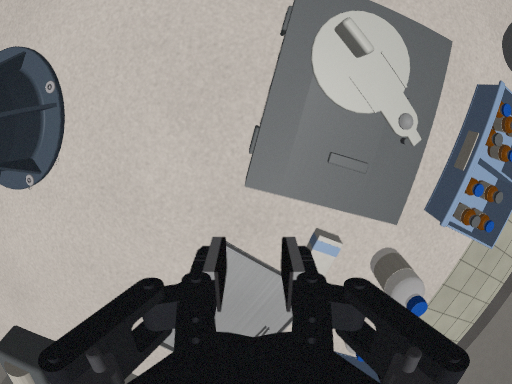

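View pics/side12.png

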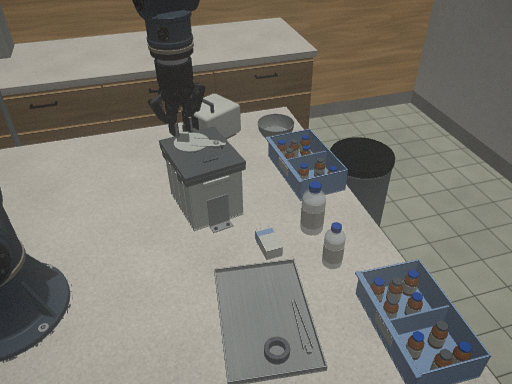

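```bash
python3 - <<'E'
from h import *
print(rel((.40,-.04,.31),80))
E
python3 -m jog '[[0,-0.2,0,0,0,0.15,0.35],[-0.3,-0.4,0,0,0,0.3,0.35],[-0.5,-0.5,0,0,0,0.45,0.35],[-0.6,-0.4,0,0,0,0.6,0.35],[-0.6,-0.4,0,0,0,0.7,0.35],[-0.6,-0.4,0,0,0,0.7,0.35],[-0.6,-0.4,0,0,0,0.7,0.35],[-0.6,-0.4,0,0,0,0.7,0.35]]'
python3 - <<'E'
from h import *
import cv2
im=eyes.snapshot("top")[:,:,::-1]; cv2.imwrite("pics/top13.png",im)
a=cv2.imread("pics/top0.png")
k=lambda i:cv2.resize(i[180:280,120:230],None,fx=3.5,fy=3.5,interpolation=cv2.INTER_CUBIC)
cv2.imwrite("pics/cmp.png",np.hstack([k(a),k(im)]))
E
```

```text
[-0.599, -0.612, 0.0, -0.0, 0.0, 0.778]
t: 34.3
tcp_pos: [0.4383, -0.0218, 0.3102]
ee_rot: [180.0, -0.0, 83.7]
wrist_force: [0.2, -0.7, -0.3]
width: 0.0297
```

View pics/cmp.png

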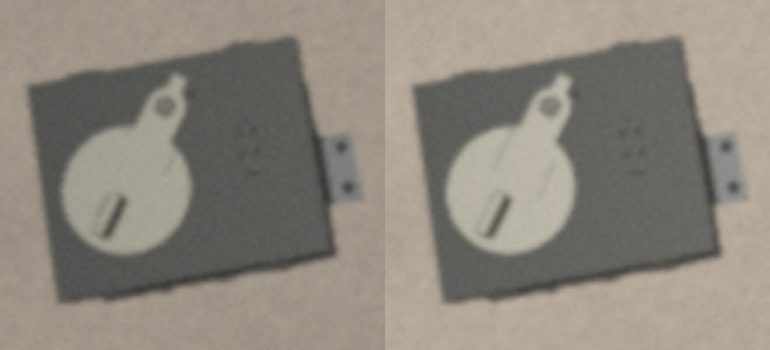

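View pics/top13.png

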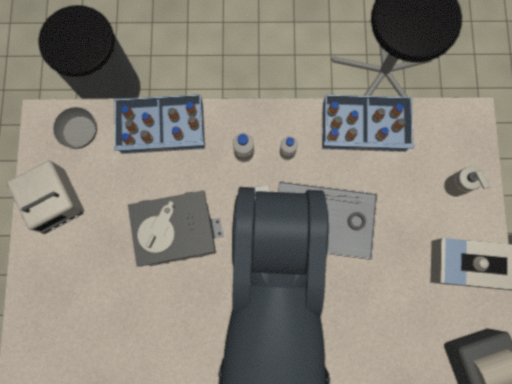

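Run:
```python
from h import *
import cv2
t4=cv2.imread("pics/top4.png")
t13=cv2.resize(cv2.imread("pics/top13.png")[130:290,110:400],None,fx=2.6,fy=2.6,interpolation=cv2.INTER_CUBIC)
def k(i): return cv2.resize(i[140:370,40:290],None,fx=1.55,fy=1.55)
cv2.imwrite("pics/cmp2.png",np.hstack([k(t4),k(t13)]))
np.set_printoptions(precision=4,suppress=True)
# disc: threshold white
g=t13[180:330,70:200].astype(int); 
_,b=cv2.threshold(cv2.cvtColor(g.astype(np.uint8),cv2.COLOR_BGR2GRAY),140,255,cv2.THRESH_BINARY)
b=cv2.morphologyEx(b,cv2.MORPH_OPEN,cv2.getStructuringElement(cv2.MORPH_ELLIPSE,(61,61)))
c=max(cv2.findContours(b,0,2)[0],key=cv2.contourArea); (x,y),rr=cv2.minEnclosingCircle(c); print("disc",x+70,y+180,rr, atz("top",((x+70)/2.6+110-.3,(y+180)/2.6+130-.3),.196))
```

```text
Traceback (most recent call last):
ValueError: max() iterable argument is empty
```

View pics/cmp2.png

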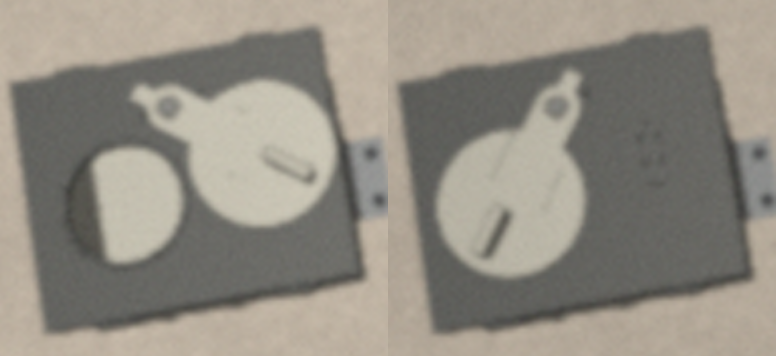

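```bash
python3 -c "
from cell import hand_in,telemetry
print(telemetry.get_obs()['t']); print(hand_in())"
```

```text
34.35
the job is handed in; nothing more can be done
None
```

I swung the cover open by its fin to about 1.6 rad, dropped both vials through the port, and closed the cover again. I handed the job in at 34.35 s of the 72 s allowed; it reports no verdict.

- **Vials:** the wrist picture taken after the second drop shows both lying in the bin, and both are gone from the tray.
- **Cover:** in the top picture the disc sits over the port within about 1–2 mm, roughly 0.03 rad from closed. The networks' points gave up to about 0.06 rad. Both are below the 0.13 limit. I judged the closed position from pictures only; I did not feel a clear force rise at the closed stop.
- **Everything else:** the last side and top pictures show no visible movement of the tape, forceps, bottles or carton. I did not measure these numerically. The final top view had part of the carton and the left end of the tray hidden by the arm.
- **Forces and contact:** the readings after each move never went above about 7 N. The arm ended clear of everything.
- **Failed checks:** a final automatic disc measurement by thresholding found nothing, so I read the disc and port positions by eye from the same pictures. Earlier the fin detector gave one false position in the top view, where the arm hid the fin, and I discarded it.

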